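Set and start the bench timer for the glued parts in the vise

TASK

The glued parts are clamped in the vise, so start their curing time: turn the stiff dial of the bench timer clockwise until its white pointer line stands at the green mark, then press the green start button all the way in and let go. The timer stands loose on slippery feet, so press down on it firmly, but gently enough not to crush its thin case, while you turn, so that it neither twists nor slides out of its place. Leave the file, the workpiece and the tin where they are.

Things in the scene. Friction and masses are not known exactly. Their poses are not given: they have to be found in the camera images.
- timer: Grey bench timer, loose box 110 (x) by 150 (y) by 50 mm high, about 0.5 kg, on 4 slippery feet. Origin: centre of underside; x away from the robot, y left, z up. Dial axis at x 0, y +30, start button at x 0, y -50, both on its flat top (z 50). A turned dial takes the whole timer round unless it is pushed down with about 15 N (20 N is ample; friction varies); a push over 35 N crushes it.
- timer_corner_a (a point): Point at the top of the timer's corner nearest the robot on the right (x = -55, y = -75, z = 50 in the timer's frame).
- timer_corner_b (a point): Point at the top of the timer's far left corner (x = +55, y = +75, z = 50 in the timer's frame).
- dial (a joint): Turning angle of the black dial in rad, growing clockwise seen from above, range 0 to 4.7. At 0 the white pointer line points along the timer's +y (left); at 1.571 it points along the timer's +x, where the green mark on the white dial face is. It is stiff (0.34 N m) and stays where it is left.
- dial_top (a point): On the dial's axis, centre of the top of its grip bar, 88 above the timer's underside. The dial: a round skirt of 60 diameter, its upper face 28 below this point, with a straight grip bar on it, 48 long, 14 wide, 28 high. A push on bar or skirt pushes the timer down; the dial itself only turns. The x axis runs along the bar to the end with the white pointer line; z up.
- start (a joint): How far the green start button is pushed in, in m: 0 out, 0.005 fully in. A spring pushes it out; fully in takes 5 N.
- start_top (a point): Centre of the top face of the green start button (28 diameter, standing 5 above a black collar of 44 diameter), 67 above the timer's underside when out.
- mat: Dark blue bench mat, fixed, 620 by 840 by 3 thick, origin at the centre of its underside on the bench top; the timer and the loose things lie on it.
- file: Flat file with a blue handle, 290 long, 26 wide, lying left of the timer; origin on the mat, near its middle, x along it to its tip.
- workpiece: Stepped steel-grey block 70 by 50 by 42, right of the timer; origin at the centre of its underside.
- tin: Yellow tin, 54 diameter, 75 high, standing beyond the timer; origin at the centre of its underside.

How it is judged:
By the outcome, as a careful person would: the job done as asked, in the order asked, and still so for the second after the job is handed in, with the robot touching nothing.
It also fails if it takes over 67 s, if anything falls off the work surface, if the arm or the gripper's body presses on something with over 40 N, if the wrist force passes 120 N, or if a joint passes its speed limit or range.

ROBOT

A 7-joint arm with a two-finger parallel gripper is mounted at the origin on the work surface. World frame = base frame: x ahead of the robot, y to its left, z up, the work surface at z = 0. Lengths are in m, angles in rad, forces in N, time in s.
With the tool pointing down it reaches from about 0.425 to 0.875 m from the base axis. Payload 4.7 kg.
Tool frame: the origin (TCP) lies on the centre line of the jaws, within the pads' length; the fingertips stand 14 mm ahead of it and the grasp point (between the pads) lies 5 mm behind it (tcp_to_tips is the distance from the TCP to the fingertips, in m); z points along the fingers, y is the direction in which the jaws open and shut (so a half turn about z gives the same grasp; the last joint's range is limited). The gripper opens to 85 mm and grips with 20 to 120 N. Pads are 22 mm wide; open, the fingers measure 114 mm over their backs; the gripper's body (76 mm by 85 mm) begins 54 mm behind the grasp point. The pads swing forward as they close: fully open they stand 13 mm farther back than shut.
Start: joints at [-1.264, 0.321, -0.07, 1.45, 0.023, 1.371, -0.057], TCP at [0.188, 0.622, 0.245] pointing down, gripper open.
Joint ranges: [-2.86, 2.86], [-0.3, 2.09], [-1.38, 1.24], [0.06, 2.45], [-1.56, 4.7], [0.09, 2.05], [-2.69, 2.69]. Speed limits (rad/s): [2.57, 2.57, 3.14, 3.14, 3.14, 3.14, 3.14].

INTERFACE

Orientations are given as a 3x3 rotation matrix whose columns are the frame's x, y, z axes.
In Python, from station import * gives the robot as it stands.
- The arm moves only by the tool move_arm, never from a script. Its argument "steps" is one flat list of numbers, 5 for each row, row after row: the shift along the tool's x, y, z as a fraction of full scale, then the turn about the tool's z as a fraction of full scale, then the gripper's target within -1 to 1 (shut at 1, half-way at 0, fully open at -1). A call has exactly 5 rows; each row shifts and turns the commanded pose from where the row before left it, along the tool's axes as they then stand; what a row does not reach is not made up. Full scale, the value 1, is 25 mm for a shift and 0.08 rad for a turn. A row lasts 1/12 s, in which the tool goes at most 41.7 mm and 7.16 degrees, less where a joint would pass 70% of its speed; a pose out of reach is approached as far as the arm can. A call with a number of a shift or a turn outside -1 to 1 is refused whole. A call with a gripper value outside its range is refused whole. The fingers move at their own pace and stop on an object; "force" is the grip in N (left out, the last holds). Time passes only in rows, so rows that do not move let the fingers close, or fill a call up. It gives the time, the measured TCP pose, the force and the opening at its end, in the units of the state.
- observe(): the state, without advancing time (a new reading comes with each control period).
- camera(name): name is "side" or "top"; returns a dict with "image" (480x640x3 uint8, red, green, blue), "camera_matrix" (3x3 intrinsics, pixels), "k1" (the pictures are not rectified: a ray, as slopes to the right and down, at radius r is drawn at 1 + k1 r^2 times it, then the intrinsics apply), "xyz" and "attitude" of the camera in the world. Camera axes: x right, y down, z forward; pixel columns grow to the right and rows downward; lengths in m; the calibration is good to about 2 mm. A picture is of the moment at which its call begins. There is no depth.
- sign_off(): hands the job in, once; it reports no verdict.
The state is a dict: "time_s": time; "q": joint angles; "joint_velocities": joint speeds; "joint_torque": joint torques, N m; "ee_pos": TCP position; "tcp_rot": TCP orientation; "force": force on the tool from outside, world axes, zero at the start; "moment": the same for the moment, N m; "finger_gap": opening from 0.0 (shut) to 1.0 (fully open).
Only numpy, scipy, OpenCV 4.12 (cv2) and the standard library are available. Lean on these libraries where they do the work, as an engineer would, in place of code of your own. Each camera call takes 0.05 s, during which the arm holds its last target.

## Working session

There is one attempt and no reset: what is moved stays moved. The work goes in short steps, Python scripts to look and compute and a tool call to move; the robot and the scene stay as the last step left them, time stands still between calls to the robot, and variables do not carry over. Pictures are saved under pics/ and viewed, and the job is handed in when it is done.

Besides the shell and the picture viewer there is one more tool, called after "Request:" as a command line: name --argument value ..., lists and objects as JSON in quotes. move_arm: Moves the arm, as the interface text tells. Its arguments: {"type":"object","properties":{"steps":{"type":"array","items":{"type":"number","minimum":-1,"maximum":1}},"force":{"type":"number"}},"required":["steps"]}

```bash
mkdir -p pics; ls; python3 - <<'E'
from station import *
import cv2, numpy as np
s=observe()
for k,v in s.items(): print(k,np.round(v,3).tolist())
for n in ("top","side"):
    c=camera(n); cv2.imwrite(f"pics/{n}0.png",c["image"][:,:,::-1])
    print(n,c["camera_matrix"],c["k1"],c["xyz"],c["attitude"])
E
```

```text
pics
time_s 0.0
q [-1.264, 0.322, -0.07, 1.452, 0.023, 1.371, -0.057]
joint_velocities [0.001, 0.002, 0.0, -0.003, 0.0, -0.0, 0.001]
joint_torque [0.0, -49.357, -0.382, -31.434, 0.013, 0.011, 0.0]
ee_pos [0.188, 0.622, 0.244]
tcp_rot [[-0.957, 0.289, -0.0], [0.289, 0.957, -0.002], [-0.0, -0.002, -1.0]]
force [-0.677, 0.674, 0.026]
moment [-0.006, 0.019, 0.003]
finger_gap 0.998
top [[474.46347984   0.         311.55520992]
 [  0.         474.46347984 244.39438899]
 [  0.           0.           1.        ]] -0.04364919147198512 [0.47502977 0.0464448  0.95895242] [[ 0.00627828 -0.98399163  0.17810406]
 [-0.99957964 -0.01121669 -0.02673427]
 [ 0.02830404 -0.17786134 -0.98364842]]
side [[477.77078163   0.         325.82699471]
 [  0.         477.77078163 233.1975445 ]
 [  0.           0.           1.        ]] -0.02507044722965507 [0.39393195 0.54080464 0.76897156] [[-0.92456224 -0.29651184  0.23930187]
 [-0.38102585  0.71618933 -0.58471544]
 [ 0.0019896  -0.63178602 -0.77514029]]
```

View pics/top0.png

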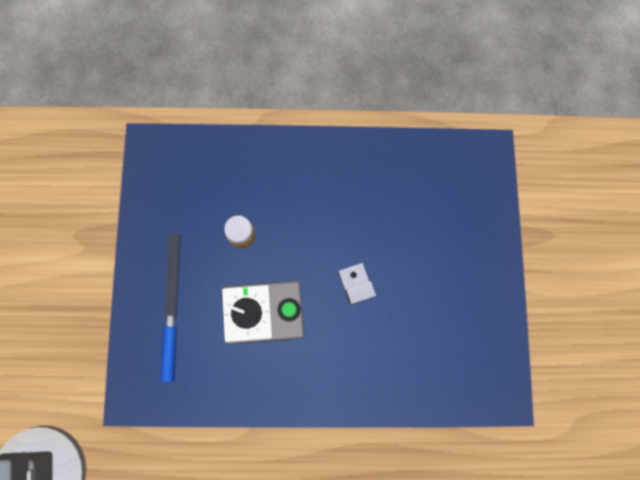

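View pics/side0.png

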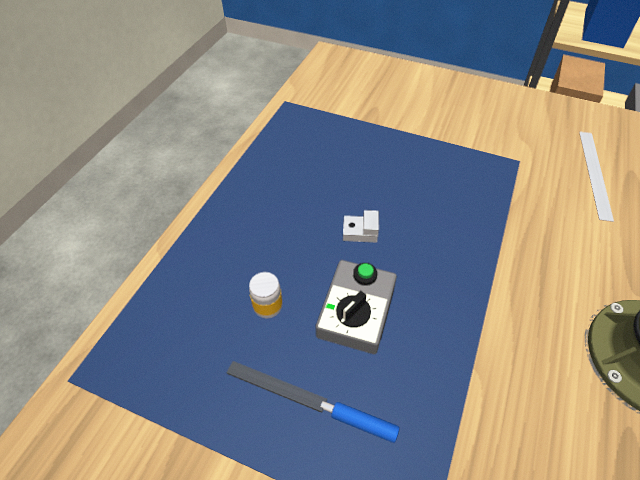

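```bash
python3 - <<'E'
import cv2
a=cv2.imread("pics/top0.png")[270:355,205:320]; cv2.imwrite("pics/top0c.png",cv2.resize(a,None,fx=6.5,fy=6.5,interpolation=cv2.INTER_CUBIC))
a=cv2.imread("pics/side0.png")[250:360,305:405]; cv2.imwrite("pics/side0c.png",cv2.resize(a,None,fx=5.4,fy=5.4,interpolation=cv2.INTER_CUBIC))
E
```

```text
(no output)
```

View pics/top0c.png

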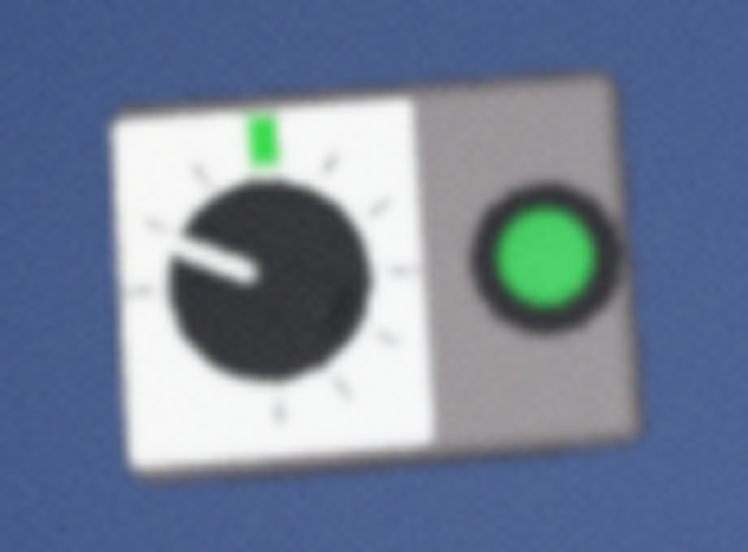

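View pics/side0c.png

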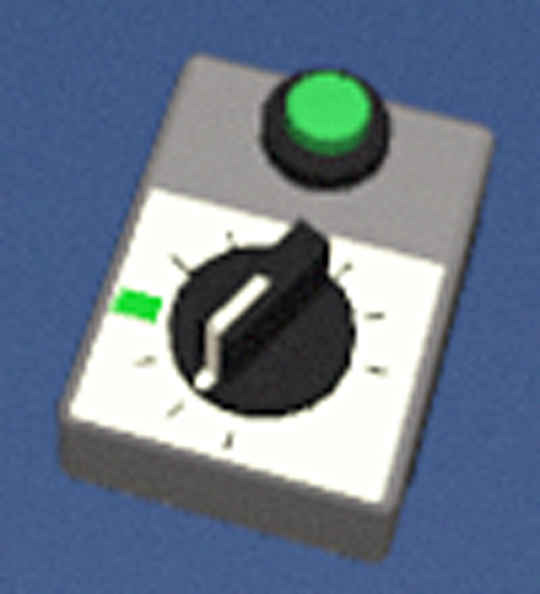

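```bash
cat > h.py <<'E'
import numpy as np
from scipy.optimize import least_squares
def proj(c,P):
    R=np.array(c["attitude"]);p=(np.atleast_2d(P)-np.array(c["xyz"]))@R
    s=p[:,:2]/p[:,2:]; s=s*(1+c["k1"]*(s**2).sum(1,keepdims=True))
    K=c["camera_matrix"]; return s@K[:2,:2].T+K[:2,2]
Z0=0.003
def T(p,L): 
    L=np.atleast_2d(L);c,s=np.cos(p[2]),np.sin(p[2])
    return np.c_[p[0]+c*L[:,0]-s*L[:,1],p[1]+s*L[:,0]+c*L[:,1],Z0+L[:,2]]
def crop2px(uv,o,f): return (np.array(uv)+.5)/f-.5+np.array(o)
E
cat > fit.py <<'E'
from station import *
from h import *
ct,cs=camera("top"),camera("side")
L=np.array([[55,75,50],[55,-75,50],[-55,-75,50],[-55,75,50],[0,-50,67]])/1e3
tp=crop2px([[110,110],[614,76],[641,437],[130,472],[546,257]],(205,270),6.5)
sp=crop2px([[65,415],[193,54],[494,130],[392,507],[329,106]],(305,250),5.4)
# dial: pointer line ends on bar top
dt=crop2px([[178,245]],(205,270),6.5); ds=crop2px([[212,325]],(305,250),5.4)
def res(p,use):
    r=[]
    q=p[:3]
    e=lambda a: T(q,[[0.024*np.sin(a),.030+.024*np.cos(a),.088]])
    if 't' in use: r+=[proj(ct,T(q,L))-tp, proj(ct,e(p[3]))-dt]
    if 's' in use: r+=[proj(cs,T(q,L))-sp, proj(cs,e(p[3]))-ds]
    return np.concatenate(r).ravel()
for u in ('t','s','ts'):
    f=least_squares(res,[.5,.2,0,.4],args=(u,)); print(u,np.round(f.x,4),'rms',np.sqrt(np.mean(f.fun**2)).round(2)); print(f.fun.reshape(-1,2).round(1).tolist())
p=f.x
for n,l in (('dialtop',[0,.03,.088]),('start',[0,-.05,.067]),('cA',[-.055,-.075,.05]),('cB',[.055,.075,.05])): print(n,T(p,[l]).round(4))
print('bar dir world angle deg',np.degrees(p[2]+np.pi/2-p[3]))
E
python3 fit.py
```

```text
t [0.5093 0.1143 0.0806 0.4245] rms 0.92
[[-0.3, -1.3], [0.7, -1.6], [0.7, 1.1], [-0.8, 1.7], [-0.1, -0.0], [-0.2, -0.1]]
s [0.5078 0.1147 0.0899 0.529 ] rms 1.29
[[-2.2, 0.4], [-0.8, -2.0], [1.6, -1.6], [1.5, 1.4], [0.0, 0.9], [-0.0, 0.0]]
ts [0.5085 0.1144 0.0857 0.4795] rms 1.16
[[-0.5, -0.6], [0.5, -1.4], [0.7, 1.3], [-0.8, 2.3], [-0.2, 0.3], [-0.1, -0.2], [-2.7, -0.1], [-0.9, -2.3], [1.4, -1.6], [0.9, 1.1], [-0.2, 0.7], [0.0, 0.2]]
dialtop [[0.5059 0.1443 0.091 ]]
start [[0.5128 0.0646 0.07  ]]
cA [[0.4601 0.035  0.053 ]]
cB [[0.5569 0.1939 0.053 ]]
bar dir world angle deg 67.43903642692372
```

Request:
move_arm --steps '[-0.885,-0.731,0,0,0.5,-0.885,-0.731,0,0,0.5,-0.885,-0.731,0,0,0.5,-0.885,-0.731,0,0,0.5,-0.885,-0.731,0,0,0.5]' --force 60

```text
time_s: 0.62
ee_pos: [0.2677, 0.5016, 0.2451]
tcp_rot: [[-0.957, 0.288, -0.0], [0.288, 0.957, -0.0], [0.0, -0.0, -1.0]]
force: [1.0, 0.4, -0.8]
finger_gap: 0.301
```

Request:
move_arm --steps '[-0.885,-0.731,0,0,0.5,-0.885,-0.731,0,0,0.5,-0.885,-0.731,0,0,0.5,-0.885,-0.731,0,0,0.5,-0.885,-0.731,0,0,0.5]'

```text
time_s: 1.03
ee_pos: [0.3473, 0.3821, 0.2453]
tcp_rot: [[-0.957, 0.289, 0.0], [0.289, 0.957, 0.0], [-0.0, 0.0, -1.0]]
force: [0.4, -0.9, 0.3]
finger_gap: 0.253
```

Request:
move_arm --steps '[-0.885,-0.731,0,0,0.5,-0.885,-0.731,0,0,0.5,-0.885,-0.731,0,0,0.5,-0.885,-0.731,0,0,0.5,-0.885,-0.731,0,0,0.5]'

```text
time_s: 1.45
ee_pos: [0.4268, 0.2627, 0.2453]
tcp_rot: [[-0.957, 0.289, 0.0], [0.289, 0.957, 0.0], [-0.0, 0.0, -1.0]]
force: [-0.4, -0.1, -0.2]
finger_gap: 0.252
```

Request:
move_arm --steps '[-0.885,-0.731,0,0,0.5,-0.885,-0.731,0,0,0.5,-0.885,-0.731,0,0,0.5,-0.885,-0.731,0,0,0.5,0,0,0,0,0.5]'

```text
time_s: 1.87
ee_pos: [0.4929, 0.1619, 0.2455]
tcp_rot: [[-0.955, 0.297, 0.002], [0.297, 0.955, -0.003], [-0.003, -0.002, -1.0]]
force: [-0.9, -1.4, -0.4]
finger_gap: 0.249
```

Request:
move_arm --steps '[0,0,0,1,0.5,0,0,0,1,0.5,0,0,0,1,0.5,0,0,0,1,0.5,0,0,0,1,0.5]'

```text
time_s: 2.28
ee_pos: [0.4897, 0.1686, 0.2452]
tcp_rot: [[-0.767, 0.642, -0.0], [0.642, 0.767, -0.0], [0.0, -0.0, -1.0]]
force: [-0.4, -0.0, 0.0]
finger_gap: 0.248
```

Request:
move_arm --steps '[0,0,0,1,0.5,0,0,0,1,0.5,0,0,0,1,0.5,0,0,0,1,0.5,0,0,0,1,0.5]'

```text
time_s: 2.7
ee_pos: [0.4897, 0.1687, 0.2452]
tcp_rot: [[-0.457, 0.89, -0.0], [0.89, 0.457, -0.0], [0.0, -0.0, -1.0]]
force: [-0.1, 0.4, -0.6]
finger_gap: 0.251
```

Request:
move_arm --steps '[0,0,0,1,0.5,0,0,0,1,0.5,0,0,0,1,0.5,0,0,0,1,0.5,0,0,0,1,0.5]'

```text
time_s: 3.12
ee_pos: [0.4897, 0.1687, 0.2452]
tcp_rot: [[-0.074, 0.997, -0.0], [0.997, 0.074, 0.0], [0.0, -0.0, -1.0]]
force: [-0.8, -0.2, 0.0]
finger_gap: 0.251
```

Request:
move_arm --steps '[0,0,0,1,0.5,0,0,0,1,0.5,0,0,0,1,0.5,0,0,0,1,0.5,0,0,0,0.75,0.5]'

```text
time_s: 3.53
ee_pos: [0.4897, 0.1687, 0.2452]
tcp_rot: [[0.301, 0.954, -0.0], [0.954, -0.301, -0.0], [-0.0, -0.0, -1.0]]
force: [-0.6, 0.3, 0.1]
finger_gap: 0.247
```

```bash
cat > st.py <<'E'
from station import *
import numpy as np, sys, cv2
def st():
    s=observe(); R=np.array(s["tcp_rot"])
    print('t',round(s["time_s"],2),'p',np.round(s["ee_pos"],4),'tilt',np.round(R[:,2],4),'xang',np.degrees(np.arctan2(R[1,0],R[0,0])).round(2),'F',np.round(s["force"],1),'M',np.round(s["moment"],2),'gap',np.round(s["finger_gap"]*85,1),'q7',np.round(s["q"],2)[6])
    return s
def snap(n,name,box,f):
    c=camera(n);a=c["image"][box[1]:box[3],box[0]:box[2],::-1]
    cv2.imwrite(f"pics/{name}.png",cv2.resize(a,None,fx=f,fy=f,interpolation=cv2.INTER_CUBIC))
    return c
E
python3 - <<'E'
from st import *
st(); snap("top","t1",(200,250,330,360),6); snap("side","s1",(280,200,440,360),3.7)
E
```

```text
t 3.53 p [0.4897 0.1687 0.2452] tilt [-2.e-04 -0.e+00 -1.e+00] xang 72.48 F [-0.6  0.3  0.1] M [-0.02  0.04 -0.04] gap 21.0 q7 -0.68
```

```bash
python3 - <<'E'
import cv2
a=cv2.imread("pics/side0.png")[282:332,330:378]; cv2.imwrite("pics/s0b.png",cv2.resize(a,None,fx=12,fy=12,interpolation=cv2.INTER_CUBIC))
a=cv2.imread("pics/top0.png")[294:334,226:268]; cv2.imwrite("pics/t0b.png",cv2.resize(cv2.convertScaleAbs(a,alpha=1.8),None,fx=14,fy=14,interpolation=cv2.INTER_CUBIC))
E
```

```text
(no output)
```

View pics/s0b.png

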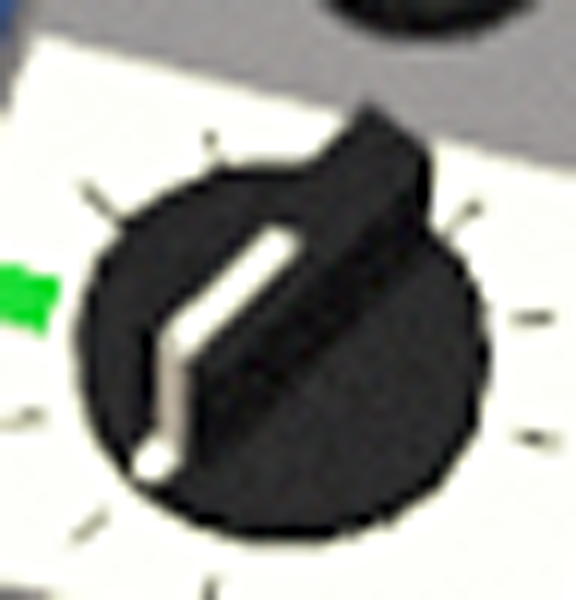

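View pics/t0b.png

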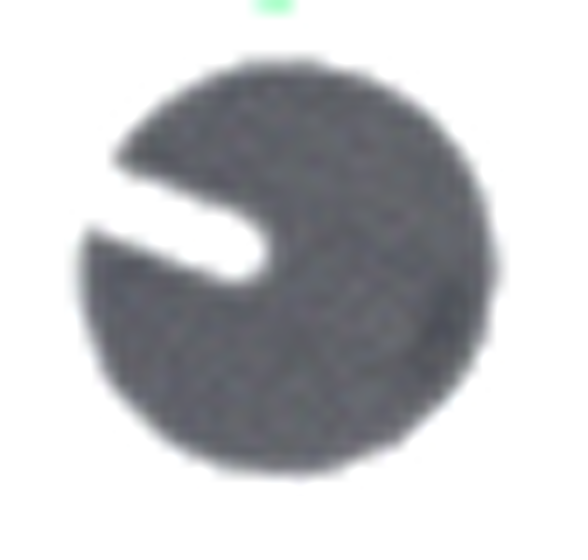

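View pics/s1.png

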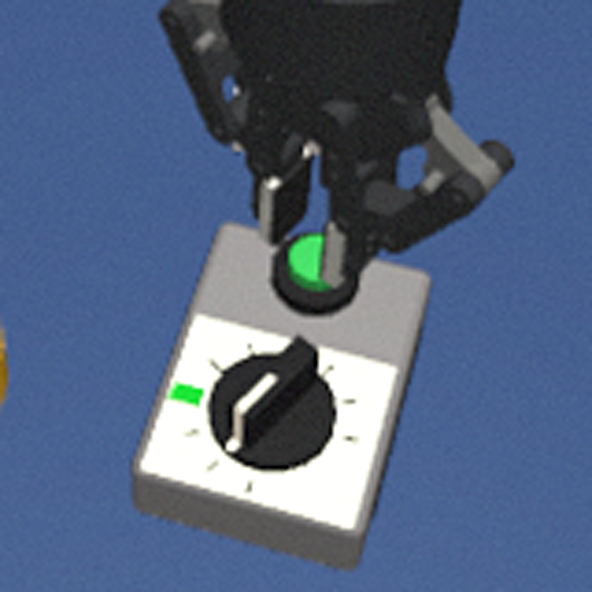

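```bash
cat >> h.py <<'E'
def back(c,uv,z):
    import cv2
    K=np.array(c["camera_matrix"]);R=np.array(c["attitude"])
    out=[]
    for a in np.atleast_2d(uv):
        m=least_squares(lambda p: (proj(c,[[p[0],p[1],z]])-a).ravel(),[.5,.1]).x
        out.append(m)
    return np.array(out)
E
python3 - <<'E'
from station import *
from h import *
ct,cs=camera("top"),camera("side")
ang=lambda a:np.degrees(np.arctan2(*(a[1]-a[0])[::-1]))
S=lambda p:crop2px(p,(330,282),12); Tt=lambda p:crop2px(p,(226,294),14)
z=.091
for n,c,f,l in (('side line',cs,S,[[280,238],[172,335]]),('side left edge',cs,S,[[325,160],[372,103]]),('side right edge',cs,S,[[198,362],[432,150]]),
  ('side far end',cs,S,[[372,103],[432,150]]),('top up',ct,Tt,[[240,212],[118,162]]),('top low',ct,Tt,[[225,284],[90,232]])):
    b=back(c,f(l),z); print(n,b.round(4).tolist(),ang(b).round(1),np.linalg.norm(b[1]-b[0]).round(4))
print('skirt',back(cs,S([[283,352]]),.063),back(ct,Tt([[287,265]]),.063), 'skirt diam')
b=back(cs,S([[75,345],[490,345]]),.063);print(np.linalg.norm(b[1]-b[0]))
E
```

```text
side line [[0.5072, 0.1459], [0.5154, 0.1656]] 67.5 0.0214
side left edge [[0.5058, 0.1318], [0.503, 0.1206]] -104.3 0.0116
side right edge [[0.5107, 0.1682], [0.4927, 0.1246]] -112.5 0.0471
side far end [[0.503, 0.1206], [0.4927, 0.1246]] 158.5 0.011
top up [[0.5125, 0.1469], [0.5187, 0.1629]] 68.5 0.0172
top low [[0.5032, 0.1485], [0.5097, 0.1662]] 69.7 0.0188
skirt [[0.50507092 0.14675122]] [[0.5067066  0.14365869]] skirt diam
0.05832615037245797
```

Request:
move_arm --steps '[0,0,0,0.98,0.5,-0.672,0.976,0,0,0.5,0,0,0.8,0,0.5,0,0,0.8,0,0.5,0,0,0.8,0,0.5]'

```text
time_s: 4.15
ee_pos: [0.5068, 0.1436, 0.1849]
tcp_rot: [[0.371, 0.929, 0.001], [0.929, -0.371, 0.001], [0.001, 0.001, -1.0]]
force: [1.6, 0.0, -0.1]
finger_gap: 0.254
```

Request:
move_arm --steps '[0,0,0.8,0,0.5,0,0,0.8,0,0.5,0,0,0.8,0,0.5,0,0,0,0,0.5,0,0,0,0,0.5]'

```text
time_s: 4.57
ee_pos: [0.5056, 0.1437, 0.1247]
tcp_rot: [[0.37, 0.929, -0.002], [0.929, -0.37, -0.001], [-0.002, -0.001, -1.0]]
force: [0.6, 0.4, -0.3]
finger_gap: 0.248
```

```bash
python3 - <<'E'
from st import *
st(); snap("top","t2",(205,260,320,350),6); snap("side","s2",(290,220,410,360),4.2)
E
```

```text
t 4.57 p [0.5056 0.1437 0.1247] tilt [-0.002  -0.0011 -1.    ] xang 68.26 F [ 0.6  0.4 -0.3] M [-0.04  0.02 -0.  ] gap 21.1 q7 -0.65
```

View pics/s2.png

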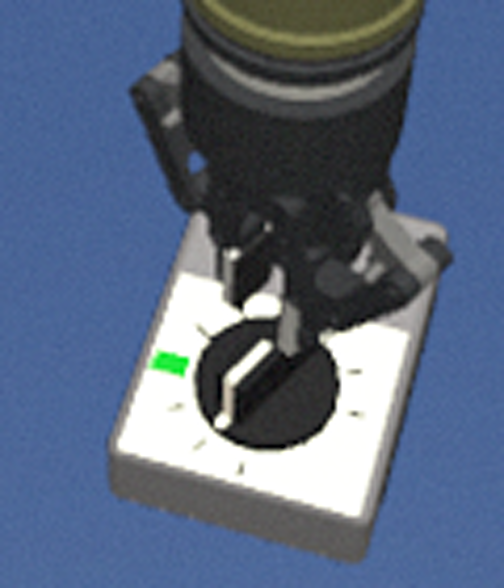

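View pics/t2.png

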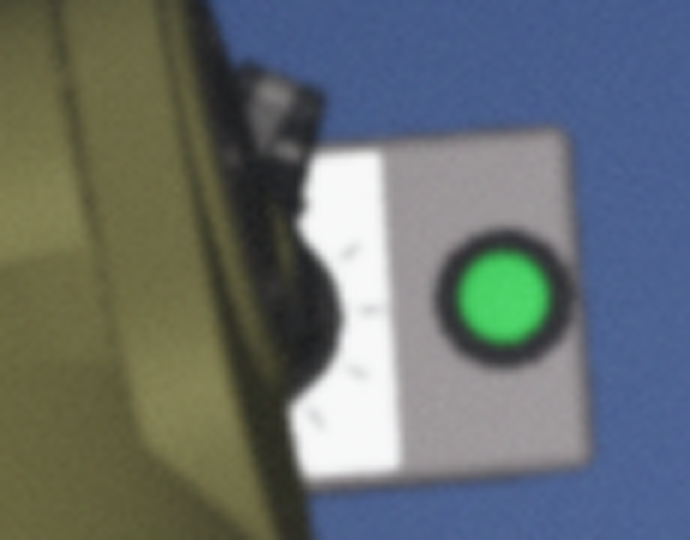

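```bash
python3 - <<'E'
from st import *
from h import *
cs=camera("side");s=observe();R=np.array(s["tcp_rot"]);p=np.array(s["ee_pos"])
for y in (-.0105,.0105):
  for x in (-.011,.011):
    for z in (.012,):
      u=proj(cs,[p+R@[x,y,z]])[0]; print(x,y,((u-[290,220]+.5)*4.2-.5).round())
E
```

```text
-0.011 -0.0105 [309. 306.]
0.011 -0.0105 [271. 342.]
-0.011 0.0105 [268. 274.]
0.011 0.0105 [230. 309.]
```

```bash
python3 - <<'E'
from st import *
from h import *
c=snap("side","s3",(330,270,375,335),9)
s=observe();R=np.array(s["tcp_rot"]);p=np.array(s["ee_pos"])
im=cv2.imread("pics/s3.png"); im=cv2.convertScaleAbs(im,alpha=1.6,beta=20)
for y in (-.0105,.0105):
  for x in (-.011,.011):
    for z in (.013,-.010):
      u=proj(c,[p+R@[x,y,z]])[0]; u=((u-[330,270]+.5)*9-.5).round().astype(int); cv2.circle(im,tuple(map(int,u)),3,(0,0,255) if z>0 else (0,255,255),-1)
cv2.imwrite("pics/s3m.png",im)
E
```

```text
(no output)
```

View pics/s3m.png

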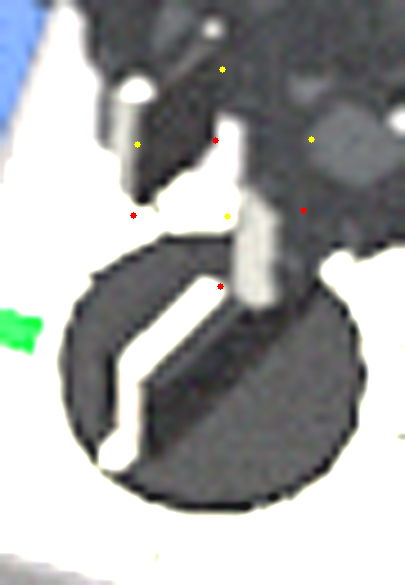

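Request:
move_arm --steps '[0.04,0.04,0.3,0,0.5,0,0,0.4,0,0.5,0,0,0.4,0,0.5,0,0,0.3,0,0.5,0,0,0,0,0.5]'

```text
time_s: 5.18
ee_pos: [0.5059, 0.1439, 0.0878]
tcp_rot: [[0.371, 0.929, -0.004], [0.929, -0.371, -0.002], [-0.003, -0.003, -1.0]]
force: [-0.0, 0.2, 0.5]
finger_gap: 0.25
```

```bash
python3 - <<'E'
from st import *
st(); snap("side","s4",(305,260,405,360),5.5);snap("top","t4",(205,260,320,350),6)
E
```

```text
t 5.18 p [0.5059 0.1439 0.0878] tilt [-0.0039 -0.0018 -1.    ] xang 68.21 F [-0.   0.2  0.5] M [-0.03  0.02 -0.02] gap 21.2 q7 -0.63
```

View pics/s4.png

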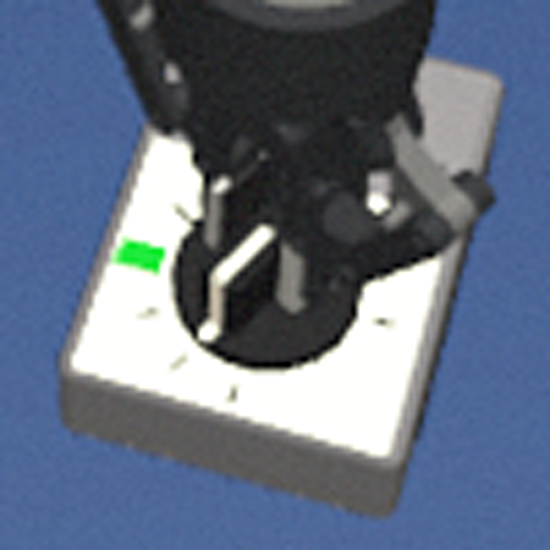

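Request:
move_arm --steps '[0,0,0.08,0,0.5,0,0,0.08,0,0.5,0,0,0.08,0,0.5,0,0,0,0,0.5,0,0,0,0,0.5]'

```text
time_s: 5.7
ee_pos: [0.5076, 0.1445, 0.0844]
tcp_rot: [[0.371, 0.929, 0.0], [0.929, -0.371, 0.0], [0.0, 0.0, -1.0]]
force: [0.1, 0.2, 0.3]
finger_gap: 0.249
```

Request:
move_arm --steps '[0,0,0.04,0,0.5,0,0,0.04,0,0.5,0,0,0,0,0.5,0,0,0,0,0.5,0,0,0,0,0.5]'

```text
time_s: 6.12
ee_pos: [0.5077, 0.1445, 0.0824]
tcp_rot: [[0.371, 0.929, 0.0], [0.929, -0.371, 0.0], [0.0, 0.0, -1.0]]
force: [0.0, 0.2, -0.2]
finger_gap: 0.251
```

```bash
python3 - <<'E'
from st import *
from h import *
s=st(); c=snap("side","s5",(325,275,375,330),10)
R=np.array(s["tcp_rot"]);p=np.array(s["ee_pos"])
im=cv2.convertScaleAbs(cv2.imread("pics/s5.png"),alpha=1.5,beta=15)
for y in (-.0105,.0105):
      u=proj(c,[p+R@[.011,y,.014]])[0]; u=((u-[325,275]+.5)*10-.5); print(u.round())
for y in (-.007,.007):
      u=proj(c,[p*[1,1,0]+R@[.024,y,0]+[0,0,.091]])[0]; u=((u-[325,275]+.5)*10-.5); print('bar',u.round())
cv2.imwrite("pics/s5m.png",im)
E
```

```text
t 6.12 p [0.5077 0.1445 0.0824] tilt [ 1.e-04  1.e-04 -1.e+00] xang 68.21 F [ 0.   0.2 -0.2] M [0.03 0.   0.04] gap 21.4 q7 -0.62
[280. 411.]
[187. 334.]
bar [216. 379.]
bar [153. 326.]
```

View pics/s5m.png

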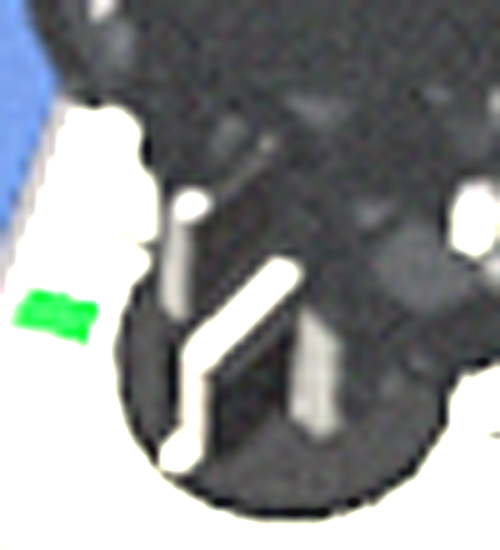

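Request:
move_arm --steps '[0,0,0.04,0,0.5,0,0,0.04,0,0.5,0,0,0,0,0.5,0,0,0,0,0.5,0,0,0,0,0.5]'

```text
time_s: 6.58
ee_pos: [0.5076, 0.1445, 0.0803]
tcp_rot: [[0.371, 0.929, 0.0], [0.929, -0.371, 0.0], [0.0, 0.0, -1.0]]
force: [0.1, -0.4, -0.0]
finger_gap: 0.249
```

Request:
move_arm --steps '[0,0,0.04,0,0.5,0,0,0.02,0,0.5,0,0,0,0,0.5,0,0,0,0,0.5,0,0,0,0,0.5]'

```text
time_s: 7.0
ee_pos: [0.5077, 0.1445, 0.0789]
tcp_rot: [[0.371, 0.929, 0.0], [0.929, -0.371, 0.0], [0.0, 0.0, -1.0]]
force: [0.2, -0.4, 0.2]
finger_gap: 0.255
```

Request:
move_arm --steps '[0,0,0.03,0,0.5,0,0,0.02,0,0.5,0,0,0,0,0.5,0,0,0,0,0.5,0,0,0,0,0.5]'

```text
time_s: 7.42
ee_pos: [0.5077, 0.1445, 0.0776]
tcp_rot: [[0.371, 0.929, 0.0], [0.929, -0.371, 0.0], [0.0, 0.0, -1.0]]
force: [0.5, -0.1, 0.3]
finger_gap: 0.254
```

Request:
move_arm --steps '[0,0,0.02,0,0.5,0,0,0.02,0,0.5,0,0,0,0,0.5,0,0,0,0,0.5,0,0,0,0,0.5]'

```text
time_s: 7.83
ee_pos: [0.5078, 0.1445, 0.0772]
tcp_rot: [[0.371, 0.928, 0.0], [0.928, -0.371, 0.0], [0.0, 0.0, -1.0]]
force: [-2.5, -1.1, 6.2]
finger_gap: 0.255
```

Request:
move_arm --steps '[0,0,0.02,0,0.6,0,0,0,0,0.65,0,0,0,0,0.7,0,0,0,0,0.8,0,0,0,0,0.8]' --force 60

```text
time_s: 8.25
ee_pos: [0.5077, 0.145, 0.0774]
tcp_rot: [[0.37, 0.929, 0.0], [0.929, -0.37, 0.001], [0.001, -0.0, -1.0]]
force: [-3.6, -0.3, 9.4]
finger_gap: 0.15
```

```bash
python3 - <<'E'
from st import *
st()
E
```

```text
t 8.25 p [0.5077 0.145  0.0774] tilt [ 1.e-04  9.e-04 -1.e+00] xang 68.28 F [-3.6 -0.3  9.4] M [-0.1   0.87  0.26] gap 12.7 q7 -0.62
```

Request:
move_arm --steps '[0,0,0,0,1,0,0,0,0,1,0,0,0,0,1,0,0,0,0,1,0,0,0,0,1]'

```text
time_s: 8.67
ee_pos: [0.5077, 0.145, 0.0775]
tcp_rot: [[0.37, 0.929, 0.0], [0.929, -0.37, 0.001], [0.001, -0.0, -1.0]]
force: [-4.2, -0.1, 10.8]
finger_gap: 0.155
```

```bash
python3 - <<'E'
from st import *
st(); snap("side","s6",(305,250,405,360),5.4);
E
```

```text
t 8.67 p [0.5077 0.145  0.0775] tilt [ 1.e-04  9.e-04 -1.e+00] xang 68.27 F [-4.2 -0.1 10.8] M [-0.11  0.87  0.29] gap 13.1 q7 -0.62
```

View pics/s6.png

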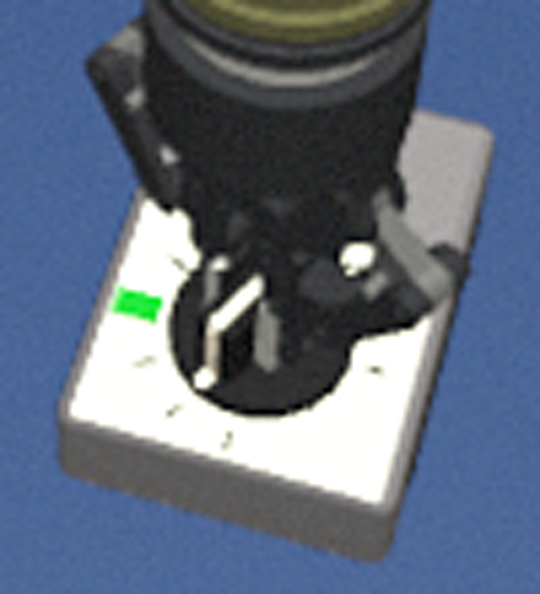

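Request:
move_arm --steps '[0,0,0.02,0,1,0,0,0.02,0,1,0,0,0,0,1,0,0,0,0,1,0,0,0,0,1]'

```text
time_s: 9.13
ee_pos: [0.5078, 0.145, 0.0774]
tcp_rot: [[0.37, 0.929, -0.0], [0.929, -0.37, 0.001], [0.001, -0.001, -1.0]]
force: [-7.3, -1.7, 18.3]
finger_gap: 0.154
```

Request:
move_arm --steps '[-0.006,-0.02,0.01,0,1,0,0,0,0,1,0,0,0,0,1,0,0,0,0,1,0,0,0,0,1]'

```text
time_s: 9.55
ee_pos: [0.5078, 0.145, 0.0774]
tcp_rot: [[0.37, 0.929, 0.001], [0.929, -0.37, 0.001], [0.002, 0.0, -1.0]]
force: [-6.1, -1.4, 17.2]
finger_gap: 0.155
```

```bash
python3 - <<'E'
from st import *
st()
E
```

```text
t 9.55 p [0.5078 0.145  0.0774] tilt [ 9.0e-04  1.3e-03 -1.0e+00] xang 68.27 F [-6.1 -1.4 17.2] M [-0.35  1.33  0.36] gap 13.1 q7 -0.62
```

Request:
move_arm --steps '[-0.006,-0.02,0.03,0,1,0,0,0,0,1,0,0,0,0,1,0,0,0,0,1,0,0,0,0,1]'

```text
time_s: 9.97
ee_pos: [0.5078, 0.145, 0.0774]
tcp_rot: [[0.37, 0.929, 0.002], [0.929, -0.37, 0.002], [0.002, 0.001, -1.0]]
force: [-5.7, -3.2, 21.4]
finger_gap: 0.151
```

Request:
move_arm --steps '[0,0,0,0.5,1,0,0,0,0.5,1,0,0,0,0.5,1,0,0,0,0.5,1,0,0,0,0.5,1]'

```text
time_s: 10.38
ee_pos: [0.508, 0.1448, 0.0774]
tcp_rot: [[0.549, 0.836, 0.002], [0.836, -0.549, 0.001], [0.003, 0.001, -1.0]]
force: [-5.6, -3.2, 21.2]
finger_gap: 0.152
```

```bash
python3 - <<'E'
from st import *
st(); snap("side","s7",(305,250,405,360),5.4);
E
```

```text
t 10.38 p [0.508  0.1448 0.0774] tilt [ 0.0024  0.0015 -1.    ] xang 56.69 F [-5.6 -3.2 21.2] M [-0.59  1.35  0.38] gap 12.9 q7 -0.82
```

View pics/s7.png

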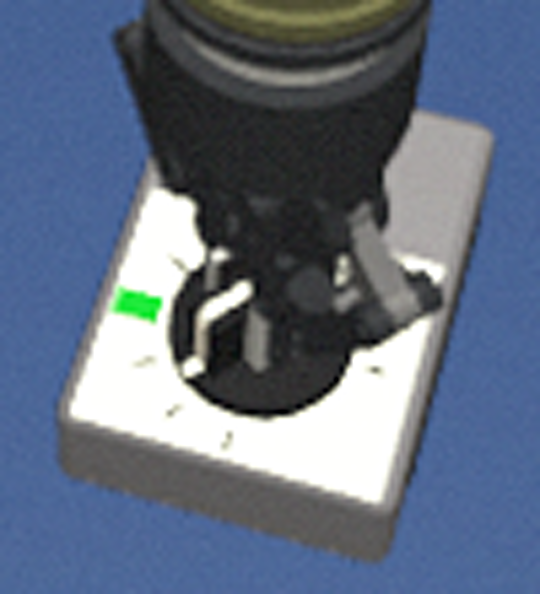

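Request:
move_arm --steps '[0,0,0,0.7,1,0,0,0,0.7,1,0,0,0,0.7,1,0,0,0,0.7,1,0,0,0,0.7,1]'

```text
time_s: 10.85
ee_pos: [0.5084, 0.1446, 0.0774]
tcp_rot: [[0.759, 0.651, 0.003], [0.651, -0.759, 0.001], [0.003, 0.001, -1.0]]
force: [-4.4, -2.1, 20.8]
finger_gap: 0.154
```

Request:
move_arm --steps '[0,0,0,0.7,1,0,0,0,0.7,1,0,0,0,0.7,1,0,0,0,0.7,1,0,0,0,0.7,1]'

```text
time_s: 11.27
ee_pos: [0.5085, 0.1442, 0.0774]
tcp_rot: [[0.91, 0.415, 0.003], [0.415, -0.91, 0.001], [0.003, 0.001, -1.0]]
force: [-4.2, -3.8, 21.3]
finger_gap: 0.152
```

```bash
python3 - <<'E'
from st import *
st(); snap("side","s8",(305,250,405,360),5.4);snap("top","t8",(205,260,320,350),6)
E
```

```text
t 11.27 p [0.5085 0.1442 0.0774] tilt [ 3.3e-03  9.0e-04 -1.0e+00] xang 24.54 F [-4.2 -3.8 21.3] M [-0.89  1.07  0.33] gap 12.9 q7 -1.36
```

View pics/s8.png

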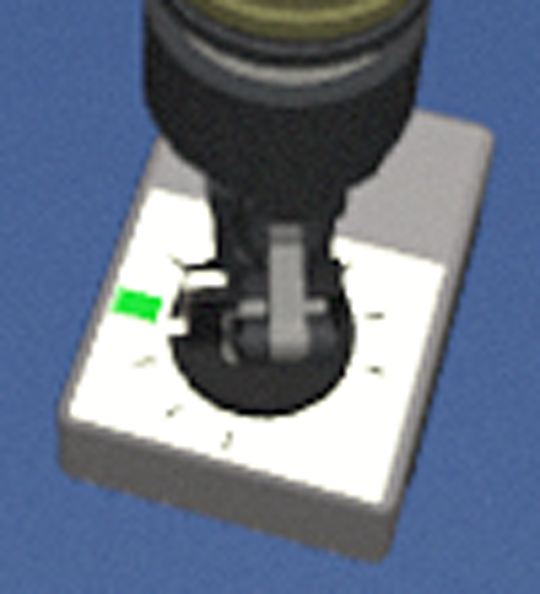

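View pics/t8.png

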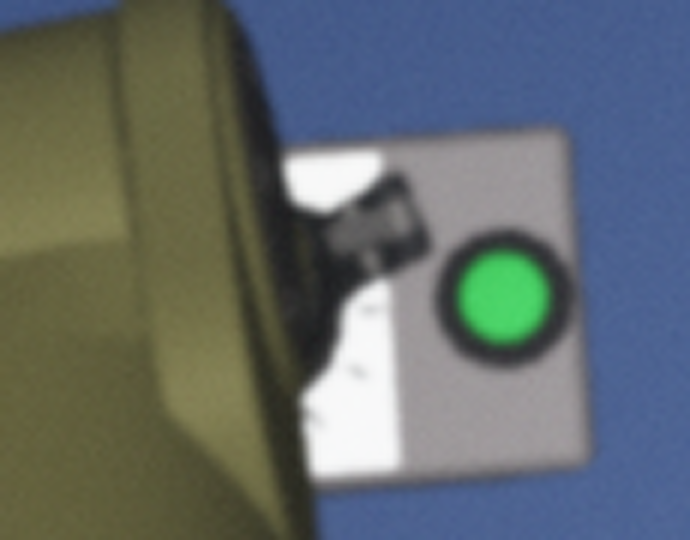

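Request:
move_arm --steps '[0,0,0,0.9,1,0,0,0,0.9,1,0,0,0,0.9,1,0,0,0,0.9,1,0,0,0,0.65,1]'

```text
time_s: 11.78
ee_pos: [0.5087, 0.1437, 0.0774]
tcp_rot: [[0.996, 0.087, 0.003], [0.087, -0.996, 0.0], [0.003, -0.0, -1.0]]
force: [-4.3, -5.2, 21.4]
finger_gap: 0.156
```

Request:
move_arm --steps '[0,0,0,0,1,0,0,0,0,1,0,0,0,0,1,0,0,0,0,1,0,0,0,0,1]'

```text
time_s: 12.2
ee_pos: [0.5087, 0.1437, 0.0773]
tcp_rot: [[0.996, 0.089, 0.003], [0.089, -0.996, 0.001], [0.003, -0.001, -1.0]]
force: [-4.7, -4.7, 20.6]
finger_gap: 0.155
```

```bash
python3 - <<'E'
from st import *
st(); snap("side","s9",(320,280,375,345),9)
E
```

```text
t 12.2 p [0.5087 0.1437 0.0773] tilt [ 3.2e-03  8.0e-04 -1.0e+00] xang 5.11 F [-4.7 -4.7 20.6] M [-0.99  1.11 -0.06] gap 13.1 q7 -1.68
```

View pics/s9.png

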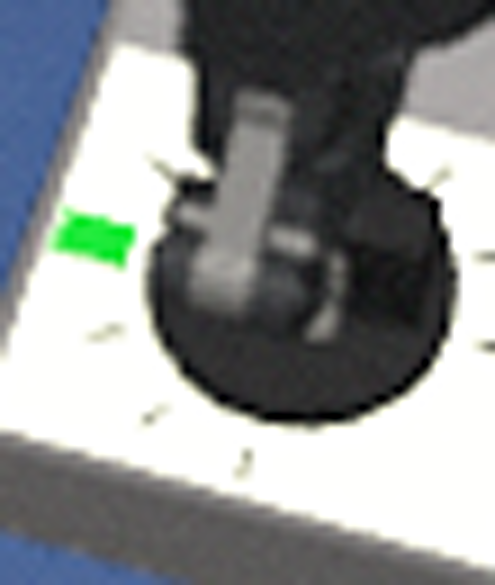

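Request:
move_arm --steps '[-0.012,0.012,0,0,1,0,0,0,0,0.5,0,0,0,0,0.5,0,0,0,0,0.5,0,0,0,0,0.5]'

```text
time_s: 12.67
ee_pos: [0.5088, 0.145, 0.077]
tcp_rot: [[0.996, 0.09, 0.005], [0.09, -0.996, 0.003], [0.005, -0.002, -1.0]]
force: [-2.7, -0.8, 16.2]
finger_gap: 0.25
```

Request:
move_arm --steps '[0,0,-0.1,0,0.5,0,0,-0.3,0,0.5,0,0,-0.4,0,0.5,0,0,-0.5,0,0.5,0,0,-0.8,0,0.5]'

```text
time_s: 13.08
ee_pos: [0.505, 0.1438, 0.1261]
tcp_rot: [[0.996, 0.09, -0.003], [0.09, -0.996, -0.002], [-0.003, 0.001, -1.0]]
force: [-0.6, 0.8, 0.2]
finger_gap: 0.249
```

```bash
python3 - <<'E'
from st import *
st(); snap("side","s10",(305,250,405,360),5.4)
E
```

```text
t 13.08 p [0.505  0.1438 0.1261] tilt [-0.0028 -0.0017 -1.    ] xang 5.18 F [-0.6  0.8  0.2] M [-0.    0.03  0.  ] gap 21.2 q7 -1.72
```

View pics/s10.png

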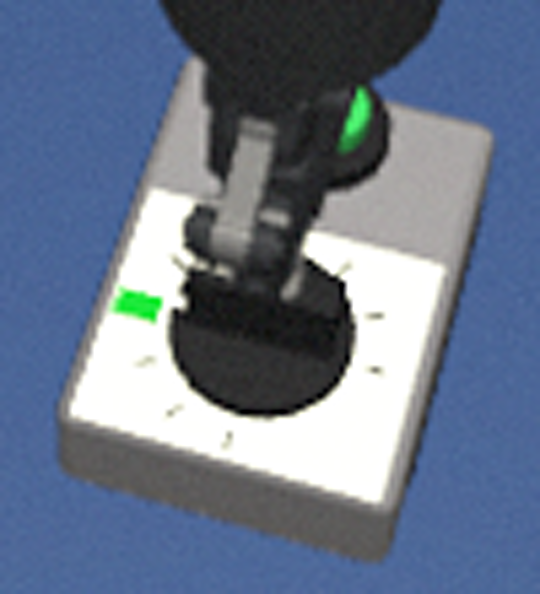

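Request:
move_arm --steps '[0,0.3,-0.9,0,1,0,1,-0.9,0,1,0,1,-0.9,0,1,0,1,-0.9,0,1,0,1,0,0,1]'

```text
time_s: 13.55
ee_pos: [0.5185, 0.0362, 0.2216]
tcp_rot: [[0.996, 0.09, 0.008], [0.09, -0.996, 0.003], [0.008, -0.002, -1.0]]
force: [0.6, 0.1, -0.4]
finger_gap: -0.001
```

Request:
move_arm --steps '[0,1,0,0,1,0,0.7,0,0,1,0,0,0,0,1,0,0,0,0,1,0,0,0,0,1]'

```text
time_s: 13.97
ee_pos: [0.5197, -0.0041, 0.2166]
tcp_rot: [[0.996, 0.091, -0.0], [0.091, -0.996, 0.001], [-0.0, -0.001, -1.0]]
force: [-0.9, 0.8, 0.0]
finger_gap: 0.001
```

```bash
python3 - <<'E'
from st import *
st(); snap("side","s11",(305,250,405,360),5.4);snap("top","t11",(205,270,320,355),6.5);snap("side","s11b",(318,278,380,335),10)
E
```

```text
t 13.97 p [ 0.5197 -0.0041  0.2166] tilt [-1.e-04  8.e-04 -1.e+00] xang 5.23 F [-0.9  0.8  0. ] M [0.04 0.01 0.02] gap 0.1 q7 -1.48
```

View pics/s11.png

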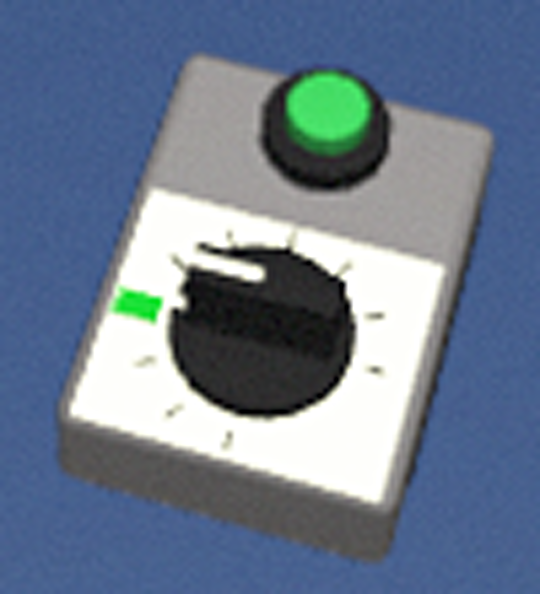

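View pics/t11.png

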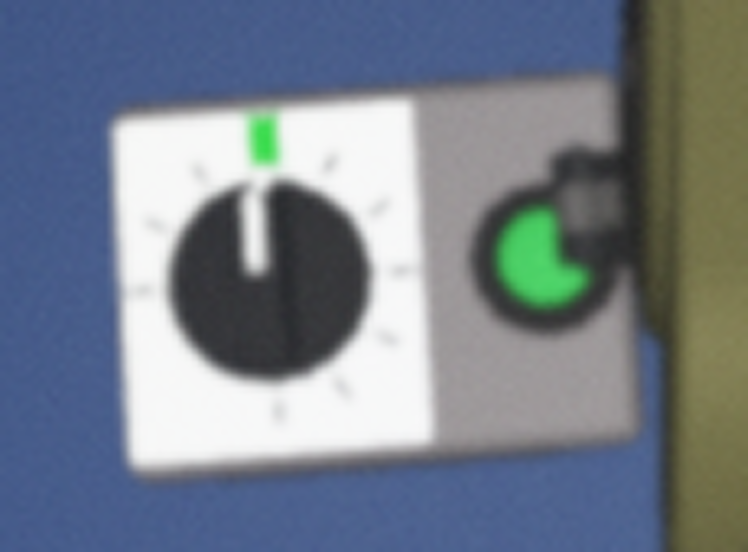

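View pics/s11b.png

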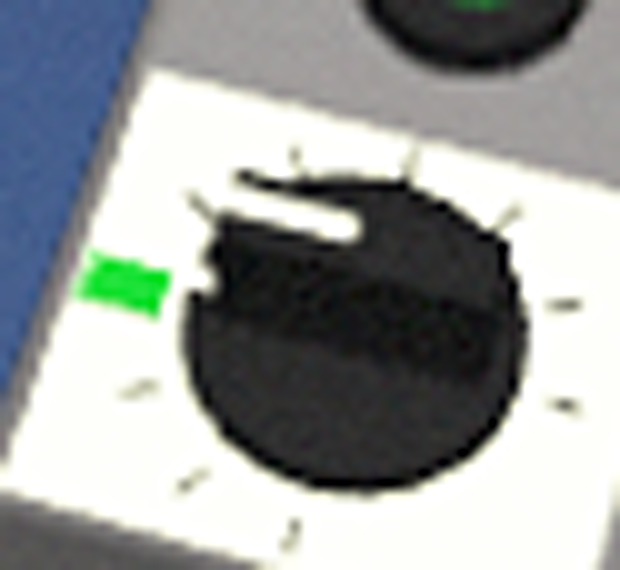

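```bash
cat > meas.py <<'E'
from st import *
from h import *
ct=camera("top"); im=ct["image"].astype(float).mean(2)
ang=lambda P:np.degrees(np.arctan2(*np.polyfit(P[:,0],P[:,1],1)[[0]].repeat(2)*[1,0]+[0,1]))
# boundary white/grey: columns 262..278
def edge(rows,c0,c1,lev):
    out=[]
    for r in rows:
        l=im[r,c0:c1]; 
        k=np.where((l[:-1]-lev)*(l[1:]-lev)<0)[0]
        if len(k): k=k[0]; out.append([c0+k+(l[k]-lev)/(l[k]-l[k+1]),r])
    return np.array(out)
e=edge(range(288,337),264,276,200); 
l=edge(range(292,338),218,230,180)
rg=[]
for name,px in (('white/grey',e),('left edge',l)):
    b=back(ct,px,.053); k=np.polyfit(b[:,0],b[:,1],1); print(name,len(px),'yaw deg',np.degrees(np.arctan(k[0])).round(2))
p=[]
for r in range(300,311):
    w=np.clip(im[r,238:252]-90,0,None); cols=np.arange(238,252)
    p.append([(w*cols).sum()/w.sum(),r])
p=np.array(p); print(p.round(2).tolist()); b=back(ct,p,.091);k=np.polyfit(b[:,0],b[:,1],1);print('pointer',np.degrees(np.arctan(k[0])).round(2), b[len(b)//2])
E
python3 meas.py
```

```text
white/grey 49 yaw deg 4.98
left edge 45 yaw deg 4.93
[[243.0, 300.0], [243.37, 301.0], [243.48, 302.0], [243.56, 303.0], [243.6, 304.0], [243.63, 305.0], [243.67, 306.0], [243.71, 307.0], [243.75, 308.0], [243.82, 309.0], [243.87, 310.0]]
pointer 5.54 [0.51910379 0.14537102]
```

Request:
move_arm --steps '[0.02,-0.91,0,0,1,0,-0.91,0.2,0,1,0,-0.91,0.8,0,1,0,0,0.8,0,1,0,0,0.8,0,1]'

```text
time_s: 14.58
ee_pos: [0.514, 0.0658, 0.1509]
tcp_rot: [[0.995, 0.095, 0.0], [0.095, -0.995, 0.001], [0.001, -0.001, -1.0]]
force: [0.1, -0.5, -0.7]
finger_gap: -0.005
```

Request:
move_arm --steps '[0,0,0.8,0,1,0,0,0.8,0,1,0,0,0.2,0,1,0,0,0,0,1,0,0,0,0,1]'

```text
time_s: 15.0
ee_pos: [0.5145, 0.0632, 0.1071]
tcp_rot: [[0.996, 0.091, 0.0], [0.091, -0.996, -0.0], [0.0, 0.0, -1.0]]
force: [0.5, -0.5, 0.4]
finger_gap: -0.001
```

```bash
python3 - <<'E'
from st import *
st(); snap("side","s12",(305,220,405,330),5.4);snap("top","t12",(235,260,330,350),6)
E
```

```text
t 15.0 p [0.5145 0.0632 0.1071] tilt [ 4.e-04 -1.e-04 -1.e+00] xang 5.21 F [ 0.5 -0.5  0.4] M [-0.08 -0.04  0.01] gap -0.1 q7 -1.55
```

View pics/s12.png

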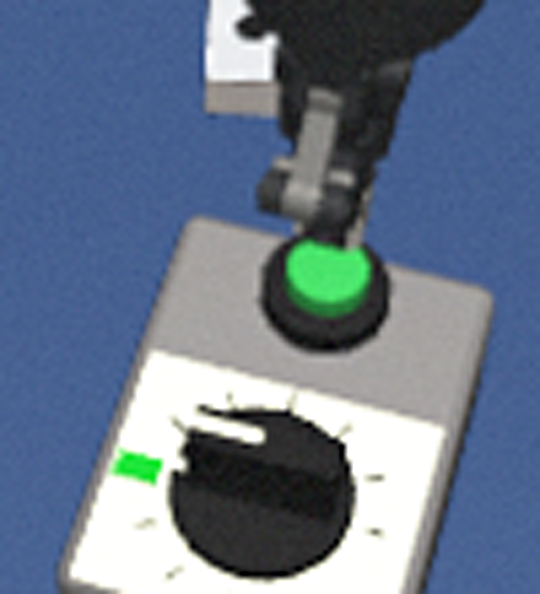

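Request:
move_arm --steps '[-0.02,-0.03,0.3,0,1,0,0,0.3,0,1,0,0,0.2,0,1,0,0,0,0,1,0,0,0,0,1]'

```text
time_s: 15.52
ee_pos: [0.5135, 0.0638, 0.0865]
tcp_rot: [[0.996, 0.09, -0.001], [0.09, -0.996, 0.0], [-0.001, -0.0, -1.0]]
force: [-1.6, 1.5, 2.3]
finger_gap: -0.003
```

Request:
move_arm --steps '[0,0,0.08,0,1,0,0,0.08,0,1,0,0,0.04,0,1,0,0,0,0,1,0,0,0,0,1]'

```text
time_s: 15.93
ee_pos: [0.5137, 0.0638, 0.0829]
tcp_rot: [[0.996, 0.09, -0.0], [0.09, -0.996, 0.001], [-0.0, -0.001, -1.0]]
force: [-5.6, 0.8, 14.0]
finger_gap: 0.001
```

Request:
move_arm --steps '[0,0,0.02,0,1,0,0,0,0,1,0,0,0,0,1,0,0,0,0,1,0,0,0,0,1]'

```text
time_s: 16.35
ee_pos: [0.5137, 0.0637, 0.0829]
tcp_rot: [[0.996, 0.09, -0.001], [0.09, -0.996, 0.001], [-0.0, -0.001, -1.0]]
force: [-6.0, 0.8, 16.7]
finger_gap: -0.006
```

```bash
python3 - <<'E'
from st import *
st(); snap("side","s13",(335,250,400,310),9)
E
```

```text
t 16.35 p [0.5137 0.0637 0.0829] tilt [-5.0e-04  1.4e-03 -1.0e+00] xang 5.17 F [-6.   0.8 16.7] M [ 0.02  1.46 -0.02] gap -0.5 q7 -1.53
```

View pics/s13.png

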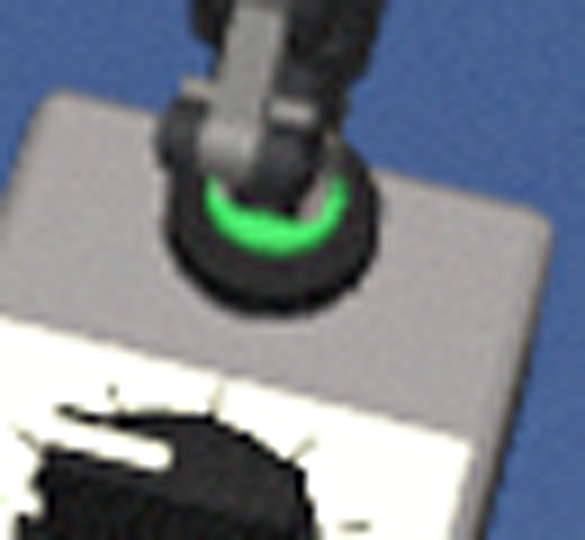

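Request:
move_arm --steps '[0,0,-0.1,0,1,0,0,-0.2,0,1,0,0,-0.5,0,1,0,0,-0.9,0,1,0,0,-0.9,0,1]'

```text
time_s: 16.82
ee_pos: [0.5128, 0.0629, 0.1459]
tcp_rot: [[0.996, 0.09, -0.002], [0.09, -0.996, -0.001], [-0.002, 0.001, -1.0]]
force: [0.4, -0.7, 0.4]
finger_gap: -0.001
```

Request:
move_arm --steps '[0,0.5,-0.9,0,1,0,1,-0.9,0,1,0,1,-0.5,0,1,0,1,0,0,1,0,1,0,0,1]'

```text
time_s: 17.23
ee_pos: [0.5244, -0.0499, 0.2046]
tcp_rot: [[0.996, 0.091, 0.002], [0.091, -0.996, 0.0], [0.002, -0.0, -1.0]]
force: [-0.3, 0.7, -0.8]
finger_gap: 0.001
```

Request:
move_arm --steps '[0,1,0,0,1,0,1,0,0,1,0,1,0,0,1,0,0,0,0,1,0,0,0,0,1]'

```text
time_s: 17.65
ee_pos: [0.5301, -0.1253, 0.2033]
tcp_rot: [[0.996, 0.086, -0.0], [0.086, -0.996, -0.001], [-0.0, 0.001, -1.0]]
force: [0.1, 0.8, 0.4]
finger_gap: 0.001
```

```bash
python3 meas.py; python3 - <<'E'
from st import *
st(); snap("side","s14",(305,250,405,360),5.4);snap("top","t14",(205,270,320,355),6.5);snap("top","t14f",(0,0,640,480),1)
E
```

```text
white/grey 49 yaw deg 4.96
left edge 46 yaw deg 4.9
[[242.99, 300.0], [243.36, 301.0], [243.46, 302.0], [243.58, 303.0], [243.59, 304.0], [243.62, 305.0], [243.69, 306.0], [243.73, 307.0], [243.76, 308.0], [243.82, 309.0], [243.88, 310.0]]
pointer 5.68 [0.51910363 0.14538772]
t 17.7 p [ 0.5303 -0.1235  0.2032] tilt [-5.e-04  0.e+00 -1.e+00] xang 5.1 F [ 0.6  0.3 -0.6] M [0.02 0.03 0.02] gap -0.1 q7 -1.2
```

View pics/s14.png

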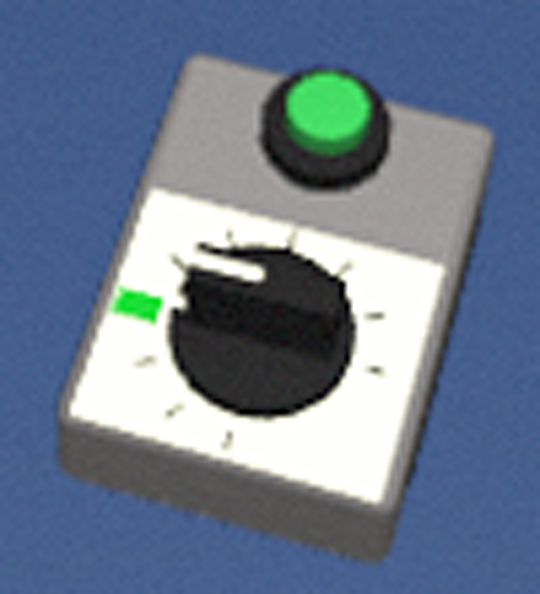

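View pics/t14.png

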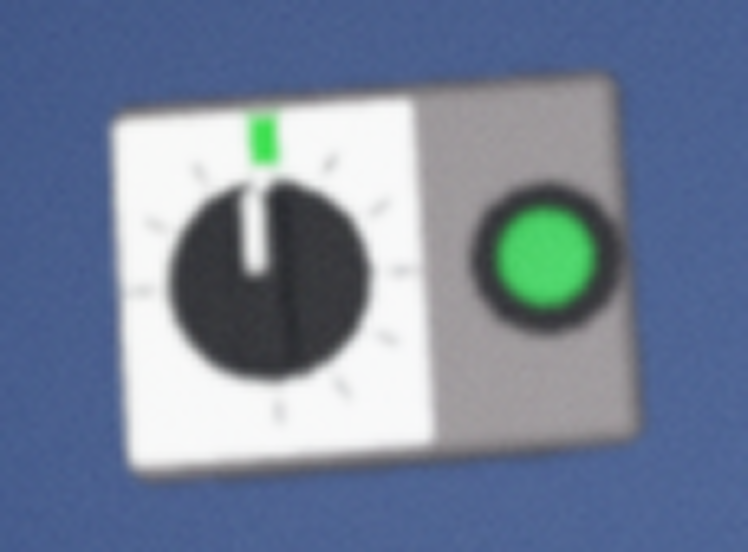

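View pics/t14f.png

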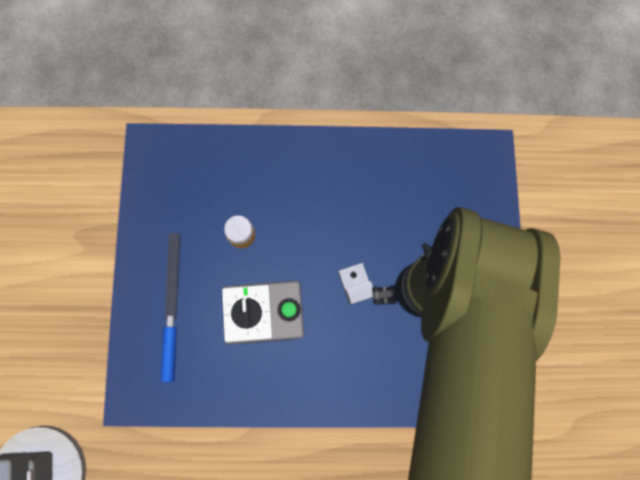

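```bash
python3 - <<'E'
from st import *
import cv2
a=cv2.imread("pics/top0.png").astype(np.float32).mean(2);b=cv2.imread("pics/t14f.png").astype(np.float32).mean(2)
for n,(x0,y0,x1,y1) in dict(left=(212,325,270,352),right=(255,275,312,350),tin=(215,205,262,255),work=(330,255,372,310),file=(155,225,190,390)).items():
    print(n,cv2.phaseCorrelate(a[y0:y1,x0:x1],b[y0:y1,x0:x1]))
st(); print(sign_off())
E
```

```text
left ((0.06299945344408897, 0.35552667884315703), 0.9930993586410711)
right ((-0.05134559550596052, 0.5495710217185916), 0.9727397196027968)
tin ((-0.00830013304005206, 0.03499746239802093), 0.9381867742538452)
work ((0.46660421366621563, -0.034195867660411494), 1.014556884765625)
file ((0.0021985813671783205, -0.02561002586246275), 1.061093203962585)
t 17.85 p [ 0.5306 -0.1218  0.2033] tilt [-3.e-04  5.e-04 -1.e+00] xang 5.3 F [-0.5  0.7  0.6] M [ 0.05  0.06 -0.06] gap -0.0 q7 -1.2
the job is handed in; nothing more can be done
None
```

The dial is turned to the green mark and the start button has been pressed and released. The job was handed in at about 18 s of the 67 s allowed.

- **Dial:** I gripped the bar, pressed down with about 21 N and turned it clockwise about 63°. In the final top picture the pointer line reads 5.7° against a timer yaw of 4.9°, so it is within about 1° of the mark. Part of that gap is measurement noise at the line's outer end.
- **Button:** I pressed it with the shut fingertips until it stopped moving, at about 17 N. The picture showed it flush with its collar. After release it stands out again.
- **Timer:** It did not twist noticeably. An image comparison with the start shows a shift of 0.4 to 0.5 px, which is under about 1 mm. The largest downward push I read was about 21 N, against the 35 N crush limit.
- **Other things:** The file and the tin did not move. For the workpiece, the same check gave 0.47 px, which disagrees with the others. The arm passed above it without contact and stood partly in the edge of that crop, so I take the reading as an artefact, but I did not confirm it separately.
- **At hand-in:** The arm was clear of everything and the measured force was close to zero.

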